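Shut the wire feeder and lock its quarter-turn fastener

TASK

The lid of the welding wire feeder stands ajar. Push it fully shut with the fingertips, then set a fingertip in the slot of the big round fastener on the lid and turn it clockwise (seen from above) as far as it goes, about a quarter turn, so that the lid is locked. Do not lift anything or swing the lid wider open, leave the bottle, pipe piece and brush beside the feeder alone, and finish clear of everything.

Things in the scene. Friction and masses are not known exactly. Their poses are not given: they have to be found in the camera images.
- feeder: the wire feeder: a low blue steel case, open on top, 280 (its x) x 320 (its y) x 100 mm high, fixed to the bench, standing at any place and turned up to 0.4 rad. Origin at the centre of its underside, z up; its x points from the lid's free front edge (robot side) to the hinge.
- lid_hinge (a point): a point on the hinge line of the lid, mid-width, 100 mm above the bench, 135 mm from the feeder's centre along the feeder's +x. The hinge line runs along the feeder's y. Axes as the feeder's.
- lid (a joint): angle of the lid (rad): 0 = shut, lying flat on the case; it grows as the front edge rises; it starts 0.25 to 0.5 and can go to 1.0. The hinge is stiff: the lid stays where it is left, and 1 to 6 N down at its front edge pushes it shut.
- lid_rim (a point): the place to push: on the lid's upper face, mid-width, 250 mm from the hinge line, in the middle of the bare 40 mm strip between free front edge and fastener. Moves with the lid; z normal to it, x from front edge to hinge. The lid is a grey panel 270 (hinge to front edge) x 300 x 6 mm; its underside is level with the hinge point, its upper face 106 mm above the bench when shut.
- dial_slot (a point): centre of the slot's mouth, on the fastener's axis, 170 mm from the hinge line, mid-width. The fastener is a round aluminium disc, 120 mm across, 17 mm above the lid's face, with one straight slot across its middle, 92 mm long, 36 wide, 14 deep, closed at ends and bottom. Site turns with it: x along the slot, z out of the lid. Lid shut: mouth 123 mm, slot floor 109 mm above the bench.
- dial (a joint): angle of the fastener (rad), growing clockwise seen from above. 0 = unlocked, slot running from front edge to hinge; 1.571 (hard stop) = locked, slot parallel to the hinge, the cam tongue under the lid then caught below a ledge of the case. Starts 0 to 0.3. Turns against 0.12 N m of friction, stays where it is left; the tongue cannot pass the ledge unless the lid is shut.
- bottle: white plastic bottle with cap, 60 mm across, 160 mm high, standing beside the feeder; a bystander. Origin at the centre of its underside.
- coupon: short piece of steel pipe, 84 mm across, 80 mm high, standing beside the feeder; a bystander. Origin at the centre of its underside.
- brush: a brush lying on the bench beside the feeder; a bystander. Origin at the middle of its underside.

How it is judged:
On the way, in this order (a step that is already met when the one before it is completed fails the run):
1. the lid is shut, with the fastener not yet turned (value of joint lid below 0.02 rad and value of joint dial below 0.6 rad), for 0.2 s.
2. the fastener is turned to its locked stop (value of joint dial above 1.45 rad and value of joint lid below 0.02 rad), for 0.2 s.
At the end, for the whole second after the job is handed in: The lid is shut (under 0.02 rad), the fastener is at its locked stop (over 1.45 of 1.571 rad) and at rest, and bottle, pipe piece and brush are within 30 mm of where they started (all of step 2 and velocity of joint dial between -0.05 and 0.05 rad/s and distance of each of bottle, coupon, brush from where it was at the start of the episode below 0.03 m); the robot touches nothing.
It fails at once if the fastener is turned towards locked while the lid still stands open (value of joint dial above 0.6 rad and value of joint lid above 0.06 rad).
It fails at once if the lid is lifted wider open instead of pushed shut (value of joint lid above 0.6 rad).
It fails at once if the white bottle is pushed away or lifted (more than 30 mm) (distance of bottle from where it was at the start of the episode above 0.03 m).
It fails at once if the steel pipe piece is pushed away or lifted (more than 30 mm) (distance of coupon from where it was at the start of the episode above 0.03 m).
It fails at once if the brush is pushed away or lifted (more than 30 mm) (distance of brush from where it was at the start of the episode above 0.03 m).
It also fails if it takes over 46 s, if anything falls off the work surface, if the arm or the gripper's body presses on something with over 40 N, if the wrist force passes 120 N, or if a joint passes its speed limit or range.

ROBOT

A 7-joint arm with a two-finger parallel gripper is mounted at the origin on the work surface. World frame = base frame: x ahead of the robot, y to its left, z up, the work surface at z = 0. Lengths are in m, angles in rad, forces in N, time in s.
With the tool pointing down it reaches from about 0.35 to 0.9 m from the base axis. Payload 8.1 kg.
Tool frame: the origin (TCP) lies midway between the tips of the shut fingers; the grasp point (between the pads) lies arm.grasp_offset behind it (arm.grasp_offset is the distance from the TCP to the grasp point, in m); z points along the fingers, y is the line along which they close (so a half turn about z gives the same grasp; the last joint's range is limited). The gripper opens to 92 mm and grips with 3 to 60 N. Pads are 19 mm wide; open, the fingers measure 130 mm over their backs; the gripper's body (75 mm by 190 mm) begins 47 mm behind the grasp point.
Start: joints at [1.03, 0.434, 0.025, 1.573, -0.012, 1.134, -0.075], TCP at [0.265, -0.566, 0.227] pointing down, gripper open.
Joint ranges: [-2.62, 2.62], [-0.44, 2.09], [-1.27, 1.32], [0.08, 2.57], [-1.32, 4.46], [0.12, 2], [-2.74, 2.74]. Speed limits (rad/s): [2.22, 2.22, 3.01, 3.01, 3.14, 3.14, 3.14].

INTERFACE

Orientations are given as a rotation vector (axis times angle).
In Python, from cell import observe, imaging, arm gives the robot as it stands.
- The arm moves only by the tool apply_moves, never from a script. Its argument "commands" is a list of rows, each a list of 5 numbers: the opening in per cent of the stroke, from 0 (shut) to 100 (fully open), then the shift along the world's x, y, z in units of 0.06 m (1.0 is 0.06 m), then the turn about the world's z in units of 0.5 rad (1.0 is 0.5 rad). A call has 1 to 12 rows; each row shifts and turns the commanded pose from where the row before left it; what a row does not reach is not made up. A row lasts 1/8 s, in which the tool goes at most 62.5 mm and 10.7 degrees, less where a joint would pass 70% of its speed; a pose out of reach is approached as far as the arm can. A call with a number of a shift or a turn outside -1 to 1 is refused whole. A call with a gripper value outside its range is refused whole. The fingers move at their own pace and stop on an object; "newtons" is the grip in N (left out, the last holds). Time passes only in rows, so rows that do not move let the fingers close. It gives the time, the measured TCP pose, the force, the opening and the grip force at its end, in the units of the state.
- observe(): the state, without advancing time (a new reading comes with each control period).
- imaging.get_image(name): name is "scene" or "top" or "wrist"; returns (picture, depth): 384x512x3 uint8, red, green, blue; 384x512 float32, m along the optical axis (not along the pixel's ray), 0 where there is no reading.
- imaging.camera_params(name): a dict with "camera_matrix" (3x3 intrinsics, pixels), "dist" ([k1, k2, p1, p2, k3] as OpenCV has them; the pictures are not rectified), "origin" and "rotation" of the camera in the world; the wrist camera has in their place "tool_from_camera" (4x4, takes a point from camera to tool coordinates, whose origin is the TCP and whose axes are the flange's). Camera axes: x right, y up, looking along -z (the intrinsics and any distortion apply to the point x, -y, -z); pixel columns grow to the right and rows downward; lengths in m; the calibration is good to about 2 mm. A picture is of the moment at which its call begins: read the wrist's pose just before it. camera_params takes no time and is no camera call.
- arm.sign_off(): hands the job in; it is judged then, once.
The state is a dict: "clock": time; "joints": joint angles; "dq": joint speeds; "joint_efforts": joint torques, N m; "position": TCP position; "ee_rot": TCP orientation; "force": force on the tool from outside, world axes, zero at the start; "ft_torque": the same for the moment, N m; "width": opening from 0.0 (shut) to 1.0 (fully open); "gripper_force": force on a finger pad.
Only numpy, scipy, OpenCV 4.12 (cv2) and the standard library are available. Lean on these libraries where they do the work, as an engineer would, in place of code of your own. Each camera call takes 0.05 s, during which the arm holds its last target. There are 200 camera calls.

## Working session

There is one attempt and no reset: what is moved stays moved. The work goes in short steps, Python scripts to look and compute and a tool call to move; the robot and the scene stay as the last step left them, time stands still between calls to the robot, and variables do not carry over. Pictures are saved under pics/ and viewed, at most 10 in all, crops included, and the job is handed in when it is done.

Besides the shell and the picture viewer there is one more tool, called after ">>>" as name(argument=value, ...) on one line, values as JSON. apply_moves: Moves the arm, as the interface text tells. Its arguments: {"type":"object","properties":{"commands":{"type":"array"},"newtons":{"type":"number"}},"required":["commands"]}

```bash
mkdir -p pics; cat > h.py <<'E'
import numpy as np, cv2
from cell import observe, imaging, arm
from scipy.spatial.transform import Rotation as R
def grab(n):
    s=observe(); im,d=imaging.get_image(n); np.savez(f'{n}.npz',im=im,d=d,p=s['position'],r=s['ee_rot']); return im,d,s
def cloud(n):
    f=np.load(f'{n}.npz'); c=imaging.camera_params(n); d=f['d']; h,w=d.shape
    K=np.array(c['camera_matrix']); u,v=np.meshgrid(np.arange(w),np.arange(h))
    q=cv2.undistortPoints(np.stack([u,v],-1).reshape(-1,1,2).astype(np.float64),K,np.array(c['dist'])).reshape(h,w,2)
    P=np.stack([q[...,0]*d,-q[...,1]*d,-d],-1)
    if 'origin' in c: return P@np.array(c['rotation']).T+np.array(c['origin'])
    T=np.array(c['tool_from_camera']); P=P@T[:3,:3].T+T[:3,3]
    return P@R.from_rotvec(f['r']).as_matrix().T+f['p']
E
python3 - <<'E'
from h import *
a=[]
for n in ('top','scene'):
    im,d,s=grab(n); a.append(im); c=imaging.camera_params(n); print(n,c['origin'])
    cv2.imwrite(f'pics/{n}0.png',im[...,::-1])
print(s)
E
```

```text
top [0.47214094 0.06764195 1.50780908]
scene [1.31787689 0.44157547 1.03896318]
{'clock': 0.05, 'joints': array([ 1.03041301,  0.43523586,  0.02493577,  1.57406697, -0.01158585,
        1.13400011, -0.0751234 ]), 'dq': array([ 0.00045101, -0.00149325,  0.00135081, -0.00251263,  0.00199491,
        0.00020297, -0.00093838]), 'joint_efforts': array([ 2.67769457e-03, -6.69777346e+01,  9.88134407e-01, -3.15491045e+01,
       -6.09395793e-02,  3.75234650e-02,  1.06460532e-04]), 'position': array([ 0.26471112, -0.56562358,  0.2259482 ]), 'ee_rot': array([-3.06519198e+00, -6.81784702e-01,  7.45732840e-04]), 'force': array([-0.36786626,  0.09875727, -0.35495389]), 'ft_torque': array([-0.02251217, -0.0024653 ,  0.01704005]), 'gripper_force': 0.0, 'width': 1.0013450181692853}
```

View pics/top0.png

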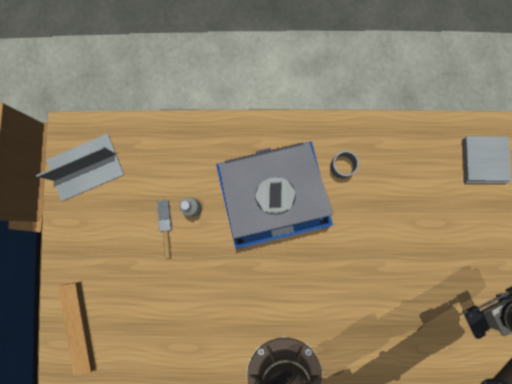

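View pics/scene0.png

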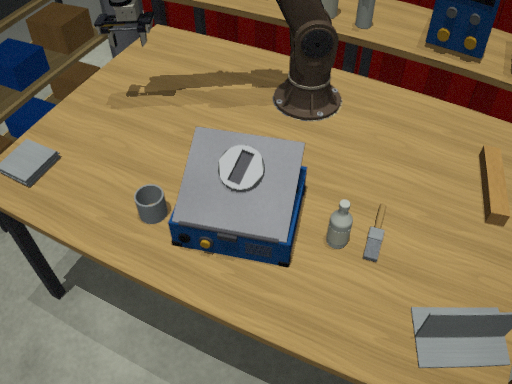

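The top view shows the lid with corners at about (218,162), (311,143), (331,215) and (237,238). The dial is at (275,195), the bottle at (190,207), the pipe at (344,165) and the brush at (165,225). Next I'll fit the lid plane and find the dial.

```bash
python3 - <<'E'
from h import *
P=cloud('top'); f=np.load('top.npz'); im=f['im'].astype(int)
m=np.zeros(P.shape[:2],np.uint8); cv2.fillPoly(m,[np.array([[223,165],[308,148],[326,213],[241,233]])],1)
dm=np.zeros_like(m); cv2.circle(dm,(275,195),26,1,-1)
L=P[(m==1)&(dm==0)]
for _ in range(4):
    A=np.c_[L[:,:2],np.ones(len(L))]; k=np.linalg.lstsq(A,L[:,2],rcond=None)[0]; r=L[:,2]-A@k; L=L[abs(r)<max(.004,2*r.std())]
n=np.array([-k[0],-k[1],1]);n/=np.linalg.norm(n); th=np.arccos(n[2]); ya=np.arctan2(n[1],n[0])
print('n',n,'angle',th,'downslope dir yaw(=feeder x)',ya,'rms',r.std())
# lid outline: points near plane
M=np.zeros_like(m); cv2.fillPoly(M,[np.array([[205,150],[320,130],[345,222],[230,255]])],1)
dist=(P-np.array([0,0,k[2]]))@n
S=((abs(dist)<.01)|(dm==1))&(M==1)&(P[...,2]>.09)
S=cv2.morphologyEx(S.astype(np.uint8),cv2.MORPH_OPEN,np.ones((3,3)))>0
pts=P[S]
# in-plane coords
r=cv2.minAreaRect(np.c_[pts[:,:2]].astype(np.float32)); print('rect',r)
z=pts[:,2]; print('z',z.min(),z.max())
# dial: above plane 10..25 mm
D=P[(dist>.01)&(dist<.025)&(M==1)&(dm==1)]
print('dial n',len(D),'c',D.mean(0), cv2.minEnclosingCircle(D[:,:2].astype(np.float32)))
# slot: dark pixels
g=im.sum(-1); sl=(g<250)&(dm==1)
print('slot px',sl.sum(),cv2.minAreaRect(P[sl][:,:2].astype(np.float32)),P[sl].mean(0))
for nm,(u,v),rad in (('bottle',(190,207),12),('pipe',(344,165),14),('brush',(165,228),34)):
    c=np.zeros_like(m);cv2.circle(c,(u,v),rad,1,-1);Q=P[(c==1)&(P[...,2]>(.012 if nm=='brush' else .03))]
    print(nm,Q.min(0),Q.max(0))
E
```

```text
Traceback (most recent call last):
  File "h.py", line 11, in cloud
    if 'origin' in c: return P@np.array(c['rotation']).T+np.array(c['origin'])
                             ~~~~~~~~~~~~~~~~~~~~~~~~~~~^~~~~~~~~~~~~~~~~~~~~~
ValueError: operands could not be broadcast together with shapes (384,512) (3,)
```

```bash
sed -i "s/if 'origin' in c: .*/if 'origin' in c: return P@R.from_rotvec(c['rotation']).as_matrix().T+np.array(c['origin'])/" h.py
cat > m.py <<'E'
from h import *
P=cloud('top'); f=np.load('top.npz'); im=f['im'].astype(int)
print('rot',imaging.camera_params('top')['rotation'],'bench',P[300,200],P[60,275],P[270,400])
m=np.zeros(P.shape[:2],np.uint8); cv2.fillPoly(m,[np.array([[223,165],[308,148],[326,213],[241,233]])],1)
dm=np.zeros_like(m); cv2.circle(dm,(275,195),26,1,-1)
L=P[(m==1)&(dm==0)]
for _ in range(4):
    A=np.c_[L[:,:2],np.ones(len(L))]; k=np.linalg.lstsq(A,L[:,2],rcond=None)[0]; r=L[:,2]-A@k; L=L[abs(r)<max(.004,2*r.std())]
n=np.array([-k[0],-k[1],1]);n/=np.linalg.norm(n); th=np.arccos(n[2]); ya=np.arctan2(n[1],n[0])
print('n',n,'angle',th,'downslope yaw(=feeder x)',ya,'rms',r.std())
M=np.zeros_like(m); cv2.fillPoly(M,[np.array([[205,150],[320,130],[345,222],[230,255]])],1)
dist=(P-np.array([0,0,k[2]]))@n
S=((abs(dist)<.01)|(dm==1))&(M==1)&(P[...,2]>.09)
S=cv2.morphologyEx(S.astype(np.uint8),cv2.MORPH_OPEN,np.ones((3,3)))>0
pts=P[S]
print('rect',cv2.minAreaRect(pts[:,:2].astype(np.float32)),'z',pts[:,2].min(),pts[:,2].max())
D=P[(dist>.01)&(dist<.025)&(M==1)&(dm==1)]
print('dial n',len(D),'c',D.mean(0), cv2.minEnclosingCircle(D[:,:2].astype(np.float32)))
sl=(im.sum(-1)<250)&(dm==1)
print('slot px',sl.sum(),cv2.minAreaRect(P[sl][:,:2].astype(np.float32)),P[sl].mean(0))
for nm,(u,v),rad in (('bottle',(190,207),12),('pipe',(344,165),14),('brush',(165,228),34)):
    c=np.zeros_like(m);cv2.circle(c,(u,v),rad,1,-1);Q=P[(c==1)&(P[...,2]>(.012 if nm=='brush' else .03))]
    print(nm,Q.min(0),Q.max(0))
E
python3 m.py
```

```text
rot [ 0.08850401 -0.05298636 -1.56744328] bench [0.2455567  0.2848027  0.00425053] [ 1.39523406  0.01170554 -0.76966193] [ 0.34706381 -0.39352946 -0.00395988]
n [0.42176176 0.10157773 0.90099888] angle 0.4487297714171267 downslope yaw(=feeder x) 0.2363404938727604 rms 0.0021902290033316073
rect ((0.6149482131004333, 0.04093436896800995), (0.26214778423309326, 0.3105396628379822), 14.9588623046875) z 0.09563886255437026 1.5078090767422576
dial n 847 c [0.58528094 0.03606843 0.19613687] ((0.5863450169563293, 0.036420788615942), 0.05986883491277695)
slot px 223 ((0.5532793402671814, 0.05586915835738182), (0.05613986775279045, 0.15406633913516998), 61.72312545776367) [0.58540445 0.03673641 0.19214743]
bottle [0.47214094 0.06764195 0.033328  ] [0.58383809 0.34225771 1.50780908]
pipe [ 0.47214094 -0.23765849  0.03003484] [0.74133121 0.06764195 1.50780908]
brush [0.3864179  0.06764195 0.01242048] [0.58318972 0.43554959 1.50780908]
```

>>> apply_moves(commands=[[0,0,0,0.7,0],[0,0.34,0.81,0.4,0],[0,0.34,0.81,0,0],[0,0.34,0.81,0,0],[0,0.34,0.81,0,0],[0,0.34,0.81,0,0],[0,0.34,0.81,0,0],[0,0.34,0.81,0,0],[0,0.34,0.81,0,0],[0,0.34,0.81,0,0],[0,0.34,0.81,0,0],[0,0.34,0.81,0,0]], newtons=10)

```text
clock: 1.6
position: [0.4896, -0.03, 0.2926]
ee_rot: [3.067, 0.682, -0.001]
force: [1.5, -0.6, 1.1]
width: 0.004
gripper_force: 0.0
```

>>> apply_moves(commands=[[0,0.32,0.77,-0.3,0],[0,0,0,-0.6,0],[0,0,0,-0.3,0],[0,-0.08,-0.02,-0.22,0],[0,-0.08,-0.02,-0.22,0],[0,-0.08,-0.02,-0.22,0],[0,-0.05,-0.013,-0.2,0],[0,-0.05,-0.013,-0.2,0],[0,-0.05,-0.013,-0.2,0],[0,-0.03,-0.01,-0.2,0],[0,-0.03,-0.01,-0.2,0],[0,0,0,-0.15,0]])

```text
clock: 3.1
position: [0.4813, 0.0073, 0.1113]
ee_rot: [3.066, 0.682, -0.001]
force: [0.1, 0.5, 3.1]
width: 0.003
gripper_force: 1.5
```

>>> apply_moves(commands=[[0,0,0,-0.06,0],[0,0,0,-0.03,0],[0,0,0,0,0]])

```text
clock: 3.48
position: [0.4812, 0.0073, 0.1066]
ee_rot: [3.067, 0.682, -0.001]
force: [-0.1, -0.3, 0.6]
width: 0.006
gripper_force: 0.0
```

>>> apply_moves(commands=[[0,0,0,-0.03,0],[0,0,0,-0.03,0],[0,0,0,0,0]])

```text
clock: 3.85
position: [0.4816, 0.0074, 0.1058]
ee_rot: [3.065, 0.681, 0.001]
force: [-13.7, -1.7, 41.3]
width: 0.006
gripper_force: 20.5
```

>>> apply_moves(commands=[[0,0,0,0.5,0],[0,0,0,0.9,0],[0,0,0,0.9,0],[0,0.3,0,0.5,0],[0,0,0,0,0],[0,0,0,0,0]])

```text
clock: 4.6
position: [0.4988, 0.0075, 0.2703]
ee_rot: [-3.067, -0.682, 0.002]
force: [0.6, 0.1, -0.5]
width: 0.009
gripper_force: 0.0
```

```bash
python3 - <<'E'
from h import *
im,d,s=grab('wrist'); cv2.imwrite('pics/w1.png',im[...,::-1]); print(s['position'],imaging.camera_params('wrist')['tool_from_camera'])
im,d,s=grab('top')
cv2.imwrite('pics/t1.png',cv2.resize(im[120:260,190:370,::-1],None,fx=4,fy=4))
E
```

```text
[0.49879209 0.00745721 0.27031616] [[ 3.57600909e-04  9.56292388e-01  2.92411936e-01  7.85016590e-02]
 [ 9.99999889e-01 -2.51930467e-04 -3.99031868e-04 -2.80284170e-04]
 [-3.07923662e-04  2.92412046e-01 -9.56292372e-01 -1.57079154e-01]
 [ 0.00000000e+00  0.00000000e+00  0.00000000e+00  1.00000000e+00]]
```

View pics/w1.png

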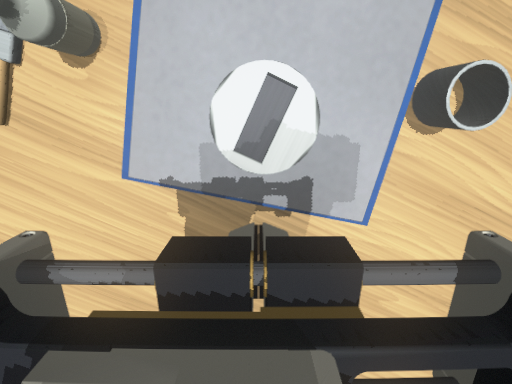

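The lid is shut flat on the case. The dial is at about (265,116), and the slot corners are at (268,73), (297,86), (263,163) and (234,150). The front edge runs from (125,178) to (366,222).

```bash
python3 - <<'E'
from h import *
P=cloud('wrist'); im=np.load('wrist.npz')['im'].astype(int)
B=np.zeros(P.shape[:2],np.uint8); cv2.circle(B,(265,116),62,1,-1)
S=(B==1)&(P[...,2]>.117)&(P[...,2]<.135)
d=P[S]; print('dial',cv2.minEnclosingCircle(d[:,:2].astype(np.float32)),np.median(d[:,2]))
lid=(P[...,2]>.098)&(P[...,2]<.112)&(B==0); lid[190:]=0
print('lid z',np.median(P[lid][:,2]), 'z rear/front',np.median(P[10:25,180:380,2]),np.median(P[168:176,150:200,2]))
for u,v in [(268,73),(297,86),(263,163),(234,150),(125,176),(364,220),(135,30),(437,20)]: print((u,v),P[v,u])
F=np.zeros_like(B); cv2.fillPoly(F,[np.array([[268,73],[297,86],[263,163],[234,150]])],1)
q=P[(F==1)]; q=q[q[:,2]<.116]; r=cv2.minAreaRect(q[:,:2].astype(np.float32)); print('slot floor',r,np.median(q[:,2]))
b=cv2.boxPoints(r);print(b)
E
```

```text
dial ((0.5620855093002319, 0.02968064323067665), 0.060027070343494415) 0.12204889393553617
lid z 0.10497633683081978 z rear/front 0.10506052434203021 0.104942121260423
(268, 73) [0.60763832 0.04679043 0.10936555]
(297, 86) [0.60777434 0.01341729 0.12102216]
(263, 163) [0.51852653 0.01072825 0.12283752]
(234, 150) [0.51650429 0.04647665 0.11351207]
(125, 176) [0.42727277 0.15674088 0.09945052]
(364, 220) [ 0.50245713 -0.14341624  0.09883095]
(135, 30) [0.5877207  0.19561407 0.0997821 ]
(437, 20) [ 7.85882617e-01 -1.35130047e-01 -5.76634671e-04]
slot floor ((0.5620421171188354, 0.029279358685016632), (0.09162039309740067, 0.035741765052080154), 0.15567737817764282) 0.10810277930561712
[[0.5161835  0.04702571]
 [0.51628065 0.01128407]
 [0.60790074 0.01153301]
 [0.6078036  0.04727465]]
```

>>> apply_moves(commands=[[40,0.15,0.052,0,0.323],[40,0.15,0.052,0,0.323],[40,0.15,0.052,0,0.323],[40,0.15,0.052,0,0.323],[40,0.15,0.052,0,0.323],[40,0.15,0.052,0,0.323],[40,0.15,0.052,0,0.323],[40,0,0,-0.9,0],[40,0,0,-0.9,0],[40,0,0,-0.3,0],[40,0,0,0,0]])

```text
clock: 6.08
position: [0.5619, 0.0294, 0.1445]
ee_rot: [-2.223, -2.218, 0.003]
force: [0.8, -0.2, 0.2]
width: 0.403
gripper_force: 0.0
```

```bash
python3 - <<'E'
from h import *
im,d,s=grab('wrist'); cv2.imwrite('pics/w2.png',im[...,::-1]); M=R.from_rotvec(s['ee_rot']).as_matrix(); print(s['position'],M[:,1],M[:,2],s['width'])
E
```

```text
[0.56187782 0.02942928 0.14449247] [ 0.99999462 -0.00228146 -0.00235823] [-2.35828040e-03 -2.13474559e-05 -9.99997219e-01] 0.40336789562751074
```

View pics/w2.png

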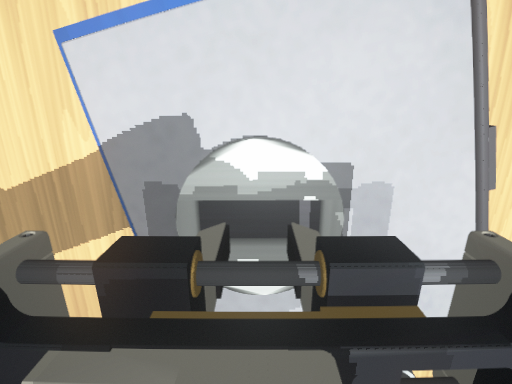

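The open fingers straddle the dial centre, aligned with the slot at (200–320, 200–235). I'll insert them.

>>> apply_moves(commands=[[40,0,0,-0.25,0],[40,0,0,-0.15,0],[40,0,0,-0.1,0],[40,0,0,0,0]])

```text
clock: 6.62
position: [0.5623, 0.0294, 0.1147]
ee_rot: [-2.224, -2.218, 0.001]
force: [-1.2, 0.4, 0.5]
width: 0.399
gripper_force: 0.0
```

>>> apply_moves(commands=[[40,0,0,0,-0.25],[40,0,0,0,-0.25],[40,0,0,0,-0.25],[40,0,0,0,-0.25],[40,0,0,0,-0.25],[40,0,0,0,-0.25],[40,0,0,0,-0.25],[40,0,0,0,-0.25],[40,0,0,0,0]])

```text
clock: 7.75
position: [0.5629, 0.0297, 0.1155]
ee_rot: [3.015, 0.882, 0.001]
force: [-0.1, 0.3, 0.2]
width: 0.397
gripper_force: 0.5
```

```bash
python3 - <<'E'
from h import *
s=observe(); M=R.from_rotvec(s['ee_rot']).as_matrix(); print(np.arctan2(M[1,1],M[0,1]),s['ft_torque'],s['force'],s['joints'])
E
```

```text
-1.0014747757085825 [ 0.06596986 -0.0963778   0.01499579] [-0.11058011  0.33051031  0.16825692] [ 0.05186553  0.47191142 -0.27378735  1.83697413  0.16397037  0.85383245
 -1.30292494]
```

>>> apply_moves(commands=[[40,0,0,0,-0.25],[40,0,0,0,-0.25],[40,0,0,0,-0.25],[40,0,0,0,-0.2],[40,0,0,0,0]])

```text
clock: 8.38
position: [0.5628, 0.0296, 0.1154]
ee_rot: [3.138, 0.152, 0.001]
force: [-0.0, 1.1, 1.5]
width: 0.407
gripper_force: 0.8
```

```bash
cat > o.py <<'E'
from h import *
s=observe(); M=R.from_rotvec(s['ee_rot']).as_matrix(); print(np.arctan2(M[1,1],M[0,1]),s['ft_torque'],s['force'])
E
python3 o.py
```

```text
-1.4741966959957644 [ 0.11067384 -0.08240359 -0.03067631] [-0.00273026  1.11467891  1.51658428]
```

>>> apply_moves(commands=[[40,0,0,0,-0.1],[40,0,0,0,-0.05],[40,0,0,0,0]])

```text
clock: 8.75
position: [0.5628, 0.0296, 0.1154]
ee_rot: [-3.141, -0.032, -0.001]
force: [-0.6, 1.9, 1.6]
width: 0.401
gripper_force: 1.9
```

```bash
python3 o.py; python3 - <<'E'
from h import *
im,d,s=grab('wrist'); cv2.imwrite('pics/w3.png',im[...,::-1])
E
```

```text
-1.5502861490878819 [ 0.31142205 -0.10516588  0.04521737] [-0.576658    1.87312376  1.60703364]
```

View pics/w3.png

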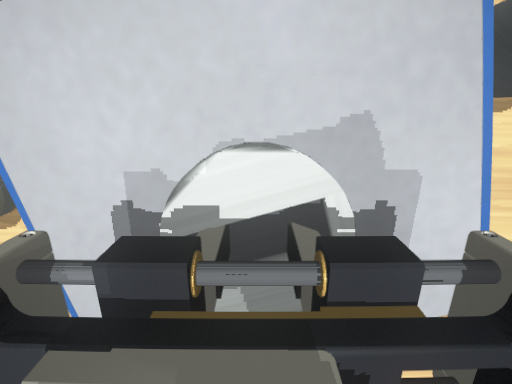

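The slot's far edge, (215,222) to (325,198), lags the tool by about 0.22–0.25 rad, so the dial is close to its stop. I'll keep turning until the torque rises.

>>> apply_moves(commands=[[40,0,0,0,-0.08],[40,0,0,0,-0.06],[40,0,0,0,0]])

```text
clock: 9.18
position: [0.5628, 0.0295, 0.1153]
ee_rot: [3.141, -0.082, 0.001]
force: [1.2, 1.6, 2.8]
width: 0.4
gripper_force: 2.4
```

```bash
python3 o.py
```

```text
-1.6228939887396643 [ 0.29053895 -0.16932104  0.11145045] [1.18340359 1.59117474 2.75300541]
```

>>> apply_moves(commands=[[40,0,0,0,-0.08],[40,0,0,0,-0.08],[40,0,0,0,0]])

```text
clock: 9.55
position: [0.5629, 0.0294, 0.1154]
ee_rot: [3.134, -0.206, 0.001]
force: [0.6, -0.6, 5.4]
width: 0.404
gripper_force: 26.4
```

```bash
python3 o.py
```

```text
-1.702343690494206 [-0.09171649 -0.36740597  1.75562934] [ 0.55089974 -0.6167824   5.42812997]
```

The torque has risen to 1.76 N m, so the dial is at its stop. I'll ease off within the slack, lift out and look.

>>> apply_moves(commands=[[40,0,0,0,0.25],[40,0,0,0,0.25],[40,0,0,0.2,0],[40,0,0,0.4,0],[40,0,0,0.9,0],[40,0,0,0.9,0],[40,-0.9,0,0.4,0],[40,-0.5,0,0,0],[40,0,0,0,0],[40,0,0,0,0]])

```text
clock: 10.8
position: [0.4789, 0.0293, 0.2835]
ee_rot: [-3.136, -0.182, -0.001]
force: [-0.2, 0.0, -0.7]
width: 0.398
gripper_force: 0.0
```

```bash
python3 - <<'E'
from h import *
im,d,s=grab('wrist'); cv2.imwrite('pics/w4.png',im[...,::-1]); P=cloud('wrist')
a=P[(P[...,2]>.104-.0)&(P[...,2]<.1155)&(np.hypot(P[...,0]-.562,P[...,1]-.0295)<.045)]
print(s['position'],s['force'],s['clock']); r=cv2.minAreaRect(a[:,:2].astype(np.float32)); print(r); print(cv2.boxPoints(r))
v=np.linalg.svd(a[:,:2]-a[:,:2].mean(0),full_matrices=False)[2][0]; print('slot yaw',np.arctan(v[1]/v[0]))
E
```

```text
[0.47891302 0.02929893 0.2834873 ] [-0.21404486  0.01744347 -0.69709149] 10.8
((0.5616056323051453, 0.029440630227327347), (0.036509156227111816, 0.08945421129465103), 13.722946166992188)
[[ 0.53326166  0.06856048]
 [ 0.5544826  -0.01834019]
 [ 0.5899496  -0.00967922]
 [ 0.5687287   0.07722145]]
slot yaw -1.338701717443946
```

View pics/w4.png

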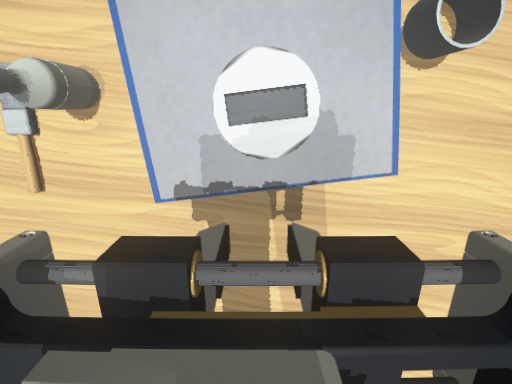

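The slot, (226,107) to (307,92), is parallel to the lid's front edge. Its yaw of -1.339 gives a dial angle of about 1.57–1.58 rad, so it is locked. The lid is flat, the bystanders are in place and the arm is clear.

```bash
python3 -c "
from cell import arm; print(arm.sign_off())"
```

```text
the job is handed in; nothing more can be done
None
```

The lid is shut and the fastener is turned to its locked stop (slot measured parallel to the front edge). The arm is clear, the bottle, pipe piece and brush were never touched, and the job was handed in at about 11 s.

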